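Mount a roller on the axle pin that fits

TASK

Take from the sloping rack the steel axle pin that fits the hole in the blue bearing block (the thin one would wobble, the thick one will not go in) and stand it upright in the hole, fully home. Then slip the orange roller over the pin so that it sits flat on the block. Leave the other two pins in the rack and the jar, the wood offcut and the bit case where they are.

Things in the scene. Friction and masses are not known exactly. Their poses are not given: they have to be found in the camera images.
- pin_rack: fixed plywood rack, 130 x 204 mm (x, y), origin under its middle. V grooves at y = -72, 0, +72 mm hold one pin each, in any order. Pins lie on the board's +x face, leaning 28 degrees from vertical, tops towards the rack's -x (roughly to the robot). Feet on a ledge 22 mm above the bench; a pin's lower 82 mm lies in its groove, the upper 58 mm stands free; tops about 150 mm high.
- pin_thin_mid (a point): bright steel axle pin, round, 12 mm in diameter, 140 mm long, both ends alike with a 2 mm chamfer. The thin one of three. The point is the middle of the pin, on its axis; its z axis runs along the pin (at the start up towards the top end), its ends are 70 mm away along z either way.
- pin_middle_mid (a point): bright steel axle pin, round, 16 mm in diameter, 140 mm long, both ends alike with a 2 mm chamfer. The middle size of three. The point is the middle of the pin, on its axis; its z axis runs along the pin (at the start up towards the top end), its ends are 70 mm away along z either way.
- pin_thick_mid (a point): bright steel axle pin, round, 20 mm in diameter, 140 mm long, both ends alike with a 2 mm chamfer. The thick one of three. The point is the middle of the pin, on its axis; its z axis runs along the pin (at the start up towards the top end), its ends are 70 mm away along z either way.
- bearing_block: blue square block, fixed, 110 x 110 x 60 mm high, origin in the middle of its underside, z up; one round blind hole in the middle of its top.
- block_hole (a point): centre of the hole's mouth, in the block's top face 60 mm above the bench. Hole 18 mm in diameter, 50 mm deep (its floor is 10 mm above the bench), 2 mm chamfer; a pin fully home stands 90 mm out of it.
- roller_mid (a point): loose roller standing on its end on the bench: orange tyre 56 mm in diameter on a metal hub, 66 mm high, through bore 22 mm in diameter, both ends alike. The point is its centre, 33 mm above the face it stands on; z is along its bore.
- jar: bystander: parts jar with a black lid, 58 mm across, 60 mm high, origin in the middle of its underside
- offcut: bystander: wood offcut, 36 x 90 x 36 mm (x, y, z), origin in the middle of its underside
- case: bystander: dark bit case with a yellow catch, 64 x 110 x 26 mm (x, y, z), origin in the middle of its underside
- pin_middle: the same 16 mm pin as a body; its origin lies beside the foot end (11.3 mm off the axis), so use pin_middle_mid for work
- roller: the same roller; origin in the middle of its lower end
There are look-alikes about, which are no part of the job. What is meant by the roller is not red, and is the smaller of those in its own colour. What is shaped like the bearing_block but turquoise is not meant.

How it is judged:
By the outcome, as a careful person would: the job done as asked, in the order asked, and still so for the second after the job is handed in, with the robot touching nothing.
It also fails if it takes over 64 s, if anything falls off the work surface, if the arm or the gripper's body presses on something with over 40 N, if the wrist force passes 120 N, or if a joint passes its speed limit or range.

ROBOT

A 7-joint arm with a two-finger parallel gripper is mounted at the origin on a cart in front of the work surface, level with it; the furniture and walls round the work are solid. World frame = base frame: x ahead of the robot, y to its left, z up, the work surface at z = 0. Lengths are in m, angles in rad, forces in N, time in s.
With the tool pointing down it reaches from about 0.425 to 0.95 m from the base axis. Payload 4.7 kg.
Tool frame: the origin (TCP) lies midway between the tips of the shut fingers; the grasp point (between the pads) lies 19 mm behind it; z points along the fingers, y is the line along which they close (so a half turn about z gives the same grasp; the last joint's range is limited). The gripper opens to 87 mm and grips with 3 to 60 N. Pads are 19 mm wide; open, the fingers measure 117 mm over their backs; the gripper's body (75 mm by 190 mm) begins 51 mm behind the grasp point.
Start: joints at [1.087, 0.469, -0.049, 1.532, 0.024, 1.141, -0.082], TCP at [0.297, -0.606, 0.223] pointing down, gripper open.
Joint ranges: [-2.59, 2.59], [-0.33, 1.99], [-1.39, 1.29], [0.1, 2.45], [-1.04, 4.18], [0.21, 1.99], [-2.66, 2.66]. Speed limits (rad/s): [2.57, 2.57, 3.14, 3.14, 3.14, 3.14, 3.14].

INTERFACE

Orientations are given as a unit quaternion [w, x, y, z].
In Python, from rig import * gives the robot as it stands. The module is installed in compiled form; this text tells all that it offers. Calls block until the motion is done:
- reach(position, orientation): joint-space move of the TCP to a pose.
- movel(position, rot=None, rate=0.15): straight line of the TCP; rot=None keeps the orientation; rate is the mean speed in m/s.
- movej(angles): joint-space move.
- command_gripper(opening, strength=None): finger opening in m; strength is the grip in N (None keeps the last); returns when the fingers have stopped.
- pause(seconds).
- solve_ik(position, orientation): joint angles nearest the present ones, or None.
- observe(): the state.
- capture(name): name is "scene" or "top" or "wrist"; returns a dict with "frame" (384x512x3 uint8, blue, green, red), "depth" (384x512 float32, m along the optical axis (not along the pixel's ray), 0 where there is no reading), "intrinsics" (3x3 intrinsics, pixels), "R" (3x3) and "t" (3): a world point X has camera coordinates R X + t; the wrist camera has in their place "hand_eye" (4x4, takes a point from camera to tool coordinates, whose origin is the TCP and whose axes are the flange's). Camera axes: x right, y down, z forward; pixel columns grow to the right and rows downward; lengths in m; the calibration is good to about 2 mm. A picture is of the moment at which its call begins: read the wrist's pose just before it.
A pose or a line that the arm cannot do raises Unreachable and nothing moves.
- sign_off(): hands the job in; it is judged then, once.
The state is a dict: "time_s": time; "joints": joint angles; "joint_vel": joint speeds; "tau": joint torques, N m; "ee_pos": TCP position; "ee_rot": TCP orientation; "wrist_force": force on the tool from outside, world axes, zero at the start; "ft_torque": the same for the moment, N m; "finger_gap": finger opening in m; "grasp_force": force on a finger pad.
Only numpy, scipy, OpenCV 4.12 (cv2) and the standard library are available. Lean on these libraries where they do the work, as an engineer would, in place of code of your own. Each camera call takes 0.05 s, during which the arm holds its last target. There are 200 camera calls.

## Working session

There is one attempt and no reset: what is moved stays moved. The work goes in short steps, each a Python script; the robot and the scene stay as the last script left them, time stands still between calls to the robot, and variables do not carry over. Pictures are saved under pics/ and viewed, at most 10 in all, crops included, and the job is handed in when it is done.

```bash
mkdir -p pics
cat > h.py <<'E'
import numpy as np, cv2, pickle
from rig import *
def pts(c):
    d=c["depth"];K=c["intrinsics"];v,u=np.indices(d.shape)
    X=np.stack([(u-K[0,2])*d/K[0,0],(v-K[1,2])*d/K[1,1],d],-1)
    W=(X-c["t"])@c["R"]; W[d<=0]=np.nan
    return W
E
python3 - <<'E'
from h import *
cs={n:capture(n) for n in("scene","top")}
pickle.dump(cs,open("c0.pkl","wb"))
for n in cs:
    cv2.imwrite(f"pics/{n}0.png",cv2.resize(cs[n]["frame"],(800,600),interpolation=cv2.INTER_CUBIC)); print(n,cs[n]["intrinsics"].tolist(),(-cs[n]["R"].T@cs[n]["t"]))
print(observe())
E
```

```text
scene [[399.4507904182691, 0.0, 252.84514241976314], [0.0, 399.4507904182691, 189.92181409016328], [0.0, 0.0, 1.0]] [-0.09471651  0.64829848  0.5492302 ]
top [[371.43407540460703, 0.0, 248.70037890644883], [0.0, 371.43407540460703, 187.70325339469204], [0.0, 0.0, 1.0]] [ 0.45641709 -0.01393425  0.94962934]
{'time_s': 0.1, 'joints': array([ 1.08709308,  0.46939907, -0.04857361,  1.53355968,  0.02407902,
        1.14097509, -0.08228662]), 'joint_vel': array([-4.89468486e-04, -2.45312232e-03, -4.14714986e-05, -1.28182705e-03,
       -2.13774278e-03,  4.04850605e-04,  6.55356988e-04]), 'tau': array([ 5.32965551e-04, -5.09170353e+01, -8.13116203e-02, -2.36830688e+01,
       -6.14592852e-02,  3.44430737e-02,  4.68009512e-05]), 'ee_pos': array([ 0.29629332, -0.60590895,  0.22158474]), 'ee_rot': array([-8.49756425e-04,  9.74253494e-01,  2.25453671e-01, -2.22235931e-04]), 'wrist_force': array([-0.55050098, -0.37733924, -0.48325147]), 'ft_torque': array([-0.01284709,  0.01312399,  0.00670755]), 'grasp_force': 0.0, 'finger_gap': 0.08709144176536543}
```

View pics/scene0.png

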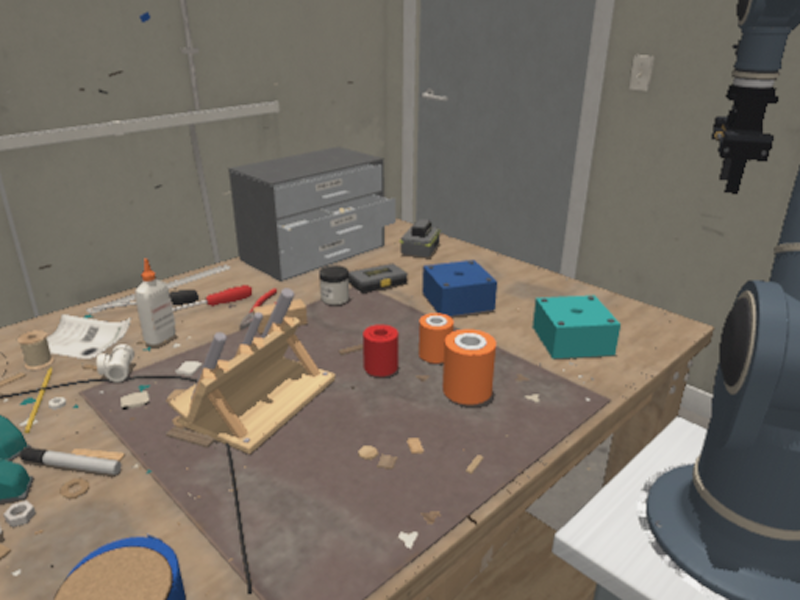

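View pics/top0.png

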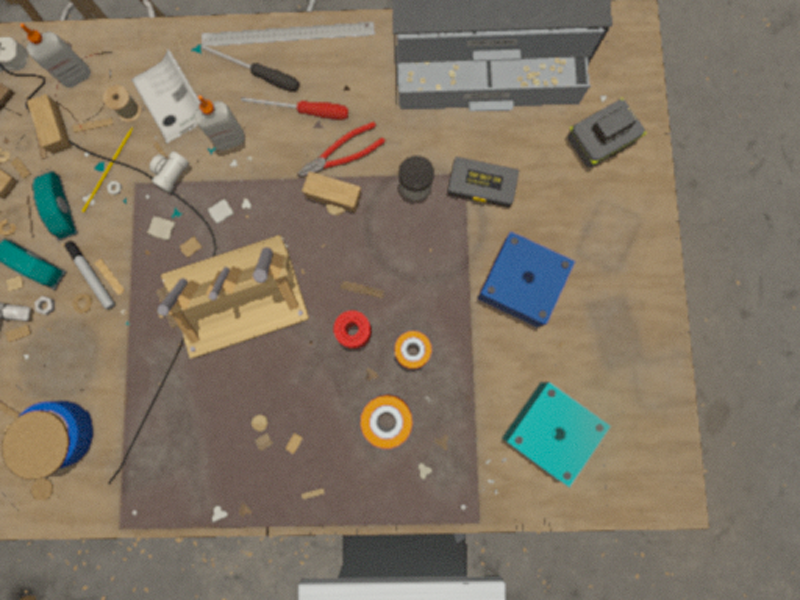

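Scene: pins at (215,350), (245,330), (283,308). Rollers: red at (380,350), small orange at (436,338), large orange at (469,367). Blocks: blue at (459,287), turquoise at (576,325).
Top: small orange (413,350), big orange (386,422), red (352,330); blue block (527,280), turquoise (558,433); pins (172,297), (218,283), (263,263). The small orange roller and the blue block fit the description. I'll confirm both in an enlarged crop and measure.

```bash
cat > m.py <<'E'
from h import *
cs=pickle.load(open("c0.pkl","rb"))
t,s=cs["top"],cs["scene"]
def crop(f,x0,y0,w,h,W,H): return cv2.resize(f[y0:y0+h,x0:x0+w],(W,H),interpolation=cv2.INTER_CUBIC)
a=crop(t["frame"],98,148,104,84,400,323); b=crop(s["frame"],105,180,115,93,400,323)
c=crop(t["frame"],205,140,190,130,400,274); d=crop(s["frame"],220,155,190,130,400,274)
cv2.imwrite("pics/crops.png",np.vstack([np.hstack([a,b]),np.hstack([c,d])]))
def ray(c,uv,z):
    K=c["intrinsics"];o=-c["R"].T@c["t"]
    r=c["R"].T@np.array([(uv[0]-K[0,2])/K[0,0],(uv[1]-K[1,2])/K[1,1],1]);return o+r*(z-o[2])/r[2]
def blobs(c,lo,hi,amin):
    hsv=cv2.cvtColor(c["frame"],cv2.COLOR_BGR2HSV);m=cv2.inRange(hsv,lo,hi)
    return [k for k in cv2.findContours(m,cv2.RETR_EXTERNAL,cv2.CHAIN_APPROX_NONE)[0] if cv2.contourArea(k)>amin]
if __name__=="__main__":
    W=pts(t)
    for nm,lo,hi in(("orange",(8,150,120),(22,255,255)),("blue",(105,120,60),(125,255,255))):
        for k in blobs(t,lo,hi,300):
            r=cv2.minAreaRect(k);u,v=map(int,r[0]);print(nm,r,cv2.contourArea(k))
            m=np.zeros(t["depth"].shape,np.uint8);cv2.drawContours(m,[k],-1,1,-1)
            P=W[m>0];zt=np.nanpercentile(P[:,2],80);Q=P[abs(P[:,2]-zt)<.006]
            print("  ztop",zt,"bbox mid",(np.nanmin(Q,0)+np.nanmax(Q,0))/2,np.nanmax(Q,0)-np.nanmin(Q,0))
            for z in(.06,.066): print("  ray",z,ray(t,r[0],z).round(4))
E
python3 m.py
```

```text
orange ((247.0, 269.5), (33.0, 32.0), 90.0) 842.0
  ztop 0.08842489223102744 bbox mid [0.39812536 0.01351388 0.08745304] [0.0741068  0.0730967  0.00949756]
  ray 0.06 [0.3963 0.0143 0.06  ]
  ray 0.066 [0.3967 0.0141 0.066 ]
orange ((264.0, 223.5), (23.0, 22.0), 90.0) 413.0
  ztop 0.0653702074960899 bbox mid [ 0.5039605  -0.02853588  0.06395537] [0.0523926  0.05251712 0.00901888]
  ray 0.06 [ 0.5029 -0.0286  0.06  ]
  ray 0.066 [ 0.5026 -0.0285  0.066 ]
blue ((41.20946502685547, 271.9932556152344), (45.336578369140625, 32.20059585571289), 54.46232223510742) 559.0
  ztop 0.043768354325234744 bbox mid [0.38931486 0.53542641 0.04338217] [0.09335827 0.0878117  0.0109709 ]
  ray 0.06 [0.4006 0.5035 0.06  ]
  ray 0.066 [0.401 0.5   0.066]
blue ((336.6621398925781, 178.2826385498047), (45.680503845214844, 45.64263153076172), 24.623563766479492) 1946.0
  ztop 0.060550687705630095 bbox mid [ 0.61011396 -0.2087202   0.06051307] [0.14155713 0.14289176 0.01163908]
  ray 0.06 [ 0.6076 -0.2072  0.06  ]
  ray 0.066 [ 0.6066 -0.2059  0.066 ]
```

View pics/crops.png

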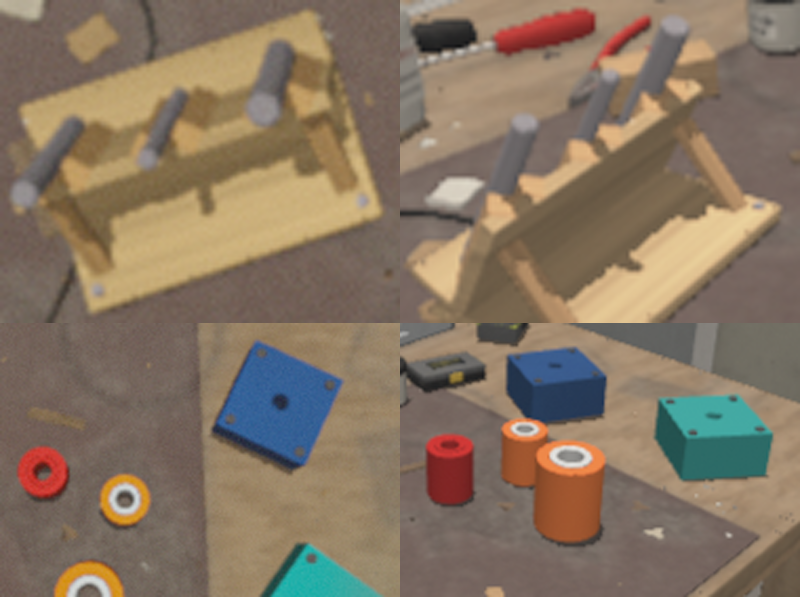

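The crop confirms the small orange roller (beside the big one) and the blue block. The pins by width are left = middle size (top-view end at about (163,308)), centre = thin, right = thick. Next I fit cylinders to the pin depth points and refine the hole.

```bash
cat > m2.py <<'E'
from m import *
from scipy.optimize import least_squares
W=pts(t);Ws=pts(s)
def gray(c):
    h=cv2.cvtColor(c["frame"],cv2.COLOR_BGR2HSV);return h[...,1]<60
A=[]
for c,w in((t,W),(s,Ws)):
    ok=gray(c)&(w[...,2]>.095)&(w[...,2]<.17)&(w[...,0]>.45)&(w[...,0]<.75)&(w[...,1]>.1)&(w[...,1]<.45)
    n,l=cv2.connectedComponents(cv2.erode(ok.astype(np.uint8),np.ones((2,2))))
    for i in range(1,n):
        P=w[l==i]
        if len(P)>15: A.append((c is t,P)); print("top" if c is t else "scene",len(P),np.median(P,0).round(4),P.min(0).round(3),P.max(0).round(3))
yaw=np.deg2rad(18.3)
tops=sorted([P for f,P in A if f],key=lambda P:-np.median(P[:,1]))
for P0 in tops:
    m0=np.median(P0,0)
    for lab,Q in(("top",[P0]),("both",[P0]+[P for f,P in A if not f and np.linalg.norm(np.median(P,0)-m0)<.03])):
        Q=np.vstack(Q)
        Q=Q[Q[:,2]<Q[:,2].max()-.008]
        def f(p):
            a,b,x,y,r=p
            d=np.array([a,b,1]);d/=np.linalg.norm(d)
            v=Q-np.array([x,y,.13]);return np.linalg.norm(v-np.outer(v@d,d),axis=1)-r
        for r in(None,.008):
            ff=f if r is None else (lambda p:f(np.r_[p,r]))
            p=least_squares(ff,[-.5,-.17,m0[0]-.005,m0[1]][:4]+([.008] if r is None else []),loss="soft_l1",f_scale=.0015).x
            print(lab,len(Q),"axis@.13",p[2:4].round(4),"tilt",np.degrees(np.arctan(np.hypot(*p[:2]))).round(1),"yaw",np.degrees(np.arctan2(-p[1],-p[0])).round(1),"r",p[4:],"rms",np.std(ff(p)).round(5),"zmax",P0[:,2].max())
# hole
for c,z0 in((t,.06),(s,.06)):
    k=max([q for q in blobs(c,(105,110,50),(125,255,255),300) if (q[:,0,0].mean()>250)],key=cv2.contourArea)
    m=np.zeros(c["depth"].shape,np.uint8);cv2.drawContours(m,[k],-1,255,-1)
    m=cv2.erode(m,np.ones((11,11) if c is t else (5,5)))
    g=cv2.cvtColor(c["frame"],cv2.COLOR_BGR2HSV)[...,2];d=(m>0)&(g<.6*np.median(g[m>0]))
    n,l,st,ce=cv2.connectedComponentsWithStats(d.astype(np.uint8))
    for i in range(1,n):
        if st[i,4]>8: print("hole",ce[i],st[i,4],ray(c,ce[i],z0).round(4))
E
sed -i 's/if __name__.*/&/' m.py; python3 m2.py
```

```text
top 93 [0.6131 0.1845 0.1487] [0.599 0.176 0.105] [0.639 0.193 0.157]
top 39 [0.5881 0.2518 0.1379] [0.576 0.248 0.103] [0.608 0.257 0.151]
top 84 [0.5713 0.3208 0.1396] [0.556 0.315 0.098] [0.595 0.328 0.153]
scene 156 [0.613  0.1958 0.1305] [0.6   0.181 0.096] [0.634 0.206 0.156]
scene 87 [0.5911 0.2604 0.1259] [0.576 0.248 0.098] [0.614 0.268 0.152]
scene 146 [0.5693 0.3305 0.1277] [0.557 0.319 0.098] [0.588 0.339 0.153]
top 48 axis@.13 [0.5716 0.3249] tilt 27.9 yaw 16.6 r [0.00715861] rms 0.00048 zmax 0.15329730403580202
top 48 axis@.13 [0.571  0.3257] tilt 27.8 yaw 16.5 r [] rms 0.0005 zmax 0.15329730403580202
both 164 axis@.13 [0.574  0.3268] tilt 27.8 yaw 17.7 r [0.00734026] rms 0.00102 zmax 0.15329730403580202
both 164 axis@.13 [0.5748 0.3269] tilt 27.7 yaw 17.4 r [] rms 0.0011 zmax 0.15329730403580202
top 23 axis@.13 [0.5896 0.2553] tilt 29.2 yaw 18.3 r [0.00548032] rms 0.00044 zmax 0.15094648792637516
top 23 axis@.13 [0.5879 0.2574] tilt 28.7 yaw 17.6 r [] rms 0.00046 zmax 0.15094648792637516
both 98 axis@.13 [0.5922 0.2568] tilt 28.6 yaw 18.0 r [0.00549539] rms 0.00136 zmax 0.15094648792637516
both 98 axis@.13 [0.5845 0.2528] tilt 30.8 yaw 15.6 r [] rms 0.00248 zmax 0.15094648792637516
top 50 axis@.13 [0.6185 0.1881] tilt 27.6 yaw 15.8 r [0.00840112] rms 0.00083 zmax 0.15716341142952958
top 50 axis@.13 [0.6188 0.1878] tilt 28.3 yaw 16.5 r [] rms 0.00084 zmax 0.15716341142952958
both 178 axis@.13 [0.6195 0.1904] tilt 28.6 yaw 17.2 r [0.00897731] rms 0.00116 zmax 0.15716341142952958
both 178 axis@.13 [0.6189 0.1907] tilt 29.0 yaw 17.5 r [] rms 0.00124 zmax 0.15716341142952958
hole [337.83870968 177.        ] 31 [ 0.6107 -0.2102  0.06  ]
```

Fit gives pin radius 7.3 mm at left (the 16 mm pin), tilt 28° and top at 0.15 m, all as specified. Now a wrist view over the block and roller to refine them, before the pin.

```bash
cat >> h.py <<'E'
from scipy.spatial.transform import Rotation as Ro
def q(R): return Ro.from_matrix(R).as_quat(scalar_first=True)
def frame(z,y):
    z=np.array(z,float);z/=np.linalg.norm(z);y=np.array(y,float);y-=z*(y@z);y/=np.linalg.norm(y)
    return np.stack([np.cross(y,z),y,z],1)
def down(a): return q(frame([0,0,-1],[np.sin(a),-np.cos(a),0]))  # a: yaw of tool x
def wrist():
    o=observe();c=capture("wrist");R=Ro.from_quat(o["ee_rot"],scalar_first=True).as_matrix()
    T=np.eye(4);T[:3,:3]=R;T[:3,3]=o["ee_pos"];M=np.linalg.inv(T@c["hand_eye"])
    c["R"],c["t"]=M[:3,:3],M[:3,3];return c
E
python3 - <<'E'
from h import *
reach([0.57,-.15,.27],down(0.2))
o=observe();print(o["time_s"],o["ee_pos"],o["wrist_force"],o["joints"])
c=wrist();pickle.dump(c,open("w1.pkl","wb"));cv2.imwrite("pics/w1.png",c["frame"]);print(c["hand_eye"].round(4).tolist())
th=np.deg2rad(28);ya=np.deg2rad(17.4)
ax=np.array([-np.sin(th)*np.cos(ya),-np.sin(th)*np.sin(ya),np.cos(th)]);ry=np.array([-np.sin(ya),np.cos(ya),0])
pm=np.array([.573,.3262,.13]);top=pm+ax*(.148-.13)/ax[2];print("top",top)
for s in(1,-1):
    for k in(.08,-.005):
        print(s,k,solve_ik(top+ax*k,q(frame(-ax,s*ry))))
print(solve_ik([.61,-.21,.3],down(.2)),solve_ik([.61,-.21,.11],down(.2)))
E
```

```text
2.0333 [ 0.56969006 -0.15146287  0.26982871] [-0.26571181  0.05444422 -0.04622786] [ 0.3856675   0.30518628 -0.25211674  1.67298219  0.08205619  1.17398409
 -1.25996698]
[[0.0003, -0.9654, -0.2606, 0.0721], [1.0, 0.0001, 0.0009, 0.0004], [-0.0008, -0.2606, 0.9654, -0.164], [0.0, 0.0, 0.0, 1.0]]
top [0.56386719 0.32333795 0.148     ]
1 0.08 [ 0.25484784  0.40168935 -1.16562097  2.00452454  0.96854243  0.74049759
  0.40598147]
1 -0.005 [ 0.20607832  0.6431933  -1.17873522  1.99515169  1.297178    0.82138912
  0.18484335]
-1 0.08 [ 0.01529216  0.27909093 -0.82826328  2.01378357  0.76155591  0.61014709
 -2.57984507]
-1 -0.005 [-0.38977456  0.36431008 -0.33636185  2.02468241  0.78496206  0.41687182
 -2.61606105]
[ 0.42761695  0.37844428 -0.2244645   1.49911042  0.08611318  1.27372103
 -1.17750083] [ 0.41698197  0.53932465 -0.21098046  1.70749851  0.13673868  0.90914911
 -1.21989604]
```

View pics/w1.png

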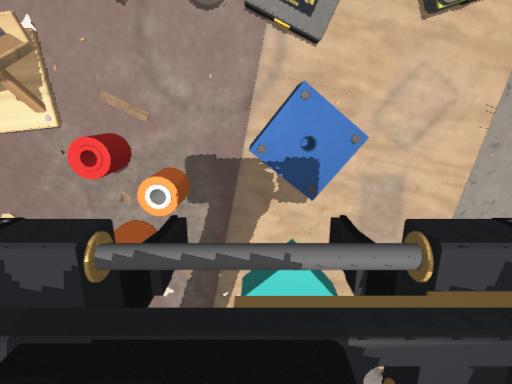

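Wrist view: the hole is at (308,143) in the blue block, and the small orange roller's bore is at (158,197).

Run:
```python
from h import *
from m import ray
c=pickle.load(open("w1.pkl","rb"));W=pts(c);g=c["frame"].astype(int)
print("block plane z",np.nanmedian(W[100:180,290:325,2]))
def dark(x0,y0,x1,y1,m,z):
    n,l,st,ce=cv2.connectedComponentsWithStats(m.astype(np.uint8)[y0:y1,x0:x1])
    for i in range(1,n):
        if st[i,4]>25:
            x,y,w,h,a=st[i];print(st[i],ray(c,[x0+x+(w-1)/2,y0+y+(h-1)/2],z).round(4),ray(c,ce[i]+[x0,y0],z).round(4))
sub=g[120:165,285:335,0];print(np.median(sub))
dark(290,125,328,162,g[...,0]<.75*np.median(sub),.06)
d=W[...,2]<.052; dark(290,125,328,162,d,.06)
# roller: white hub ring & bore
hsv=cv2.cvtColor(c["frame"],cv2.COLOR_BGR2HSV)
print("roller white"); dark(135,170,182,220,(hsv[...,1]<70)&(hsv[...,2]>130),.066)
print("bore depth"); dark(135,170,182,220,(W[...,2]<.055),.066)
K=(hsv[...,0]>5)&(hsv[...,0]<25)&(hsv[...,1]>120)
P=W[130:225,125:200][(K&(abs(W[...,2]-.066)<.005))[130:225,125:200]]
print("tyre top",len(P),(P.min(0)+P.max(0))/2,P.max(0)-P.min(0))
# block outline on top plane
kb=((hsv[...,0]>100)&(hsv[...,0]<125)&(hsv[...,1]>110)&(abs(W[...,2]-.06)<.006));kb[:,:240]=0
P=W[kb];r=cv2.minAreaRect(P[:,:2].astype(np.float32)*1000);print("block",r)
```

```text
block plane z 0.061840776077159654
189.0
[ 11  11  16  15 149] [ 0.614  -0.2101  0.06  ] [ 0.6137 -0.2115  0.06  ]
[  0  32  29   5 121] [ 0.5925 -0.2093  0.06  ] [ 0.5919 -0.2081  0.06  ]
[ 12  12  13  13 128] [ 0.6139 -0.2094  0.06  ] [ 0.6137 -0.2091  0.06  ]
roller white
[  0   0  47  50 555] [ 0.5084 -0.0281  0.066 ] [ 0.5001 -0.0164  0.066 ]
[ 10  14  26  25 431] [ 0.5061 -0.0276  0.066 ] [ 0.5053 -0.0284  0.066 ]
bore depth
[  0   0  47  50 894] [ 0.5084 -0.0281  0.066 ] [ 0.5106 -0.0242  0.066 ]
[ 18  19  14  13 133] [ 0.5081 -0.0301  0.066 ] [ 0.5078 -0.0298  0.066 ]
tyre top 811 [ 0.50607584 -0.02887168  0.06504197] [0.0553572  0.05450742 0.00807012]
block ((613.3133544921875, -209.48983764648438), (109.19566345214844, 109.317626953125), 62.71658706665039)
```

```bash
cat > pin.py <<'E'
from h import *
from scipy.optimize import least_squares
th=np.deg2rad(28);ya=np.deg2rad(17.4)
ax=np.array([-np.sin(th)*np.cos(ya),-np.sin(th)*np.sin(ya),np.cos(th)]);ry=np.array([-np.sin(ya),np.cos(ya),0])
top=np.array([.5639,.3233,.148]);RT=frame(-ax,ry)
E
python3 - <<'E'
from pin import *
command_gripper(.05)
reach(top+ax*.09,q(RT))
o=observe();print(o["time_s"],o["ee_pos"],top+ax*.09)
c=wrist();cv2.imwrite("pics/w2.png",c["frame"]);pickle.dump(c,open("w2.pkl","wb"))
W=pts(c);h=cv2.cvtColor(c["frame"],cv2.COLOR_BGR2HSV)
v=W-top;a=v@ax;rad=np.linalg.norm(v-a[...,None]*ax,axis=-1)
m=(h[...,1]<80)&(a<-.004)&(a>-.055)&(rad<.018)
Q=W[m];print(len(Q),np.median(Q,0))
def f(p):
    d=np.array([p[0],p[1],1]);d/=np.linalg.norm(d);v=Q-np.array([p[2],p[3],.13]);return np.linalg.norm(v-np.outer(v@d,d),axis=1)-.008
p=least_squares(f,[-.5,-.15,.573,.326],loss="soft_l1",f_scale=.0015).x
print(p,np.degrees(np.arctan(np.hypot(*p[:2]))),np.degrees(np.arctan2(-p[1],-p[0])),np.std(f(p)))
m=(h[...,1]<80)&(a>-.012)&(rad<.018);print("top a:",np.nanpercentile(a[m],[50,80,95]))
E
```

```text
4.675 [0.52444094 0.3095619  0.22734689] [0.52358102 0.3106648  0.22746528]
159 [0.57166473 0.32519229 0.12239408]
[-0.50484704 -0.15449067  0.5744897   0.3267384 ] 27.832097763539558 17.01488653673592 0.000302506576140073
top a: [0.00469437 0.00550259 0.006358  ]
```

View pics/w2.png

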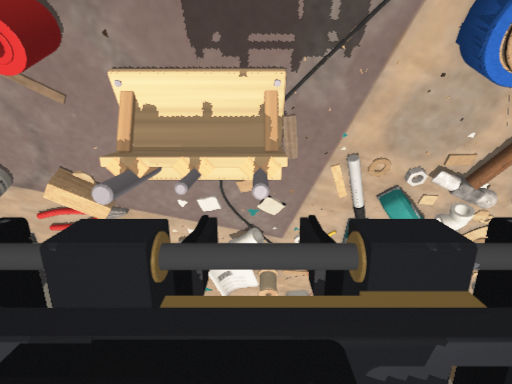

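Wrist view: the pin wanted is at (261,190), with the thin one at (187,183) and the thick one at (105,190). The fits agree within 1.5 mm. Grasping.

```bash
cat >> pin.py <<'E'
A0=np.array([.574,.3266,.13]);top=A0+ax*(.151-.13)/ax[2]
E
python3 - <<'E'
from pin import *
movel(top+ax*.02,q(RT),.15)
o=observe();e=top+ax*.02-o["ee_pos"];print(e,o["wrist_force"])
movel(top-ax*.037+e,q(RT),.1)
o=observe();print("at",o["ee_pos"]-(top-ax*.037),o["wrist_force"])
command_gripper(.0,45)
o=observe();print(o["time_s"],o["finger_gap"],o["grasp_force"],o["wrist_force"])
if .0135<o["finger_gap"]<.018:
    movel(o["ee_pos"]+ax*.06+np.r_[0,0,.03],q(RT),.12)
    o=observe();print(o["time_s"],o["finger_gap"],o["grasp_force"],o["wrist_force"],o["ee_pos"])
E
```

```text
[ 3.39009669e-05 -3.07029796e-04 -3.19544686e-04] [-0.86185773  0.99435728  0.09209757]
at [-4.43435825e-05  1.26047771e-04  3.77187530e-04] [0.83084583 0.25561208 0.55728079]
6.75 0.014791114223657344 44.957940858002985 [0.17588358 0.27010286 0.63754297]
7.6333 0.014987679719628229 44.951141871570144 [-0.66139536  0.61146116 -2.78021015] [0.55289496 0.31925416 0.20018414]
```

Run:
```python
from pin import *
o=observe();movel(o["ee_pos"]+np.r_[-.02,-.02,.07],q(RT),.2)
H=np.array([.612,-.2095,.25]);j=observe()["joints"];best=None
for a in np.arange(-180,180,30):
    s=solve_ik(H,down(np.deg2rad(a)))
    if s is not None:
        d=abs(np.array(s)-j).max()
        if best is None or d<best[0]: best=(d,a,s)
print(best)
reach(H,down(np.deg2rad(best[1])))
movel([.612,-.2095,.175],None,.15)   # pin foot ~72mm
pause(.2);o=observe();print(o["time_s"],o["ee_pos"],o["ee_rot"],o["wrist_force"],o["finger_gap"])
cs={"top":capture("top"),"scene":capture("scene"),"wrist":wrist()};pickle.dump(cs,open("c3.pkl","wb"))
f=lambda n,x,y,w,h:cv2.resize(cs[n]["frame"][y:y+h,x:x+w],(400,300),interpolation=cv2.INTER_CUBIC)
cv2.imwrite("pics/c3.png",np.vstack([np.hstack([f("top",290,130,96,72),f("scene",250,120,96,72)]),np.hstack([f("wrist",160,60,200,150),cv2.resize(cs["scene"]["frame"],(400,300))])]))
```

```text
(np.float64(0.4834088820278729), np.int64(150), array([ 0.84596636,  0.54121846, -0.8675012 ,  1.53687115,  0.42513766,
        1.2619893 ,  0.9656606 ]))
10.875 [ 0.61278312 -0.20943938  0.17634986] [ 1.13173956e-03  2.58809811e-01  9.65927637e-01 -3.21808886e-05] [ 0.44350755  0.4198791  -1.7493349 ] 0.015217132444043737
```

View pics/c3.png

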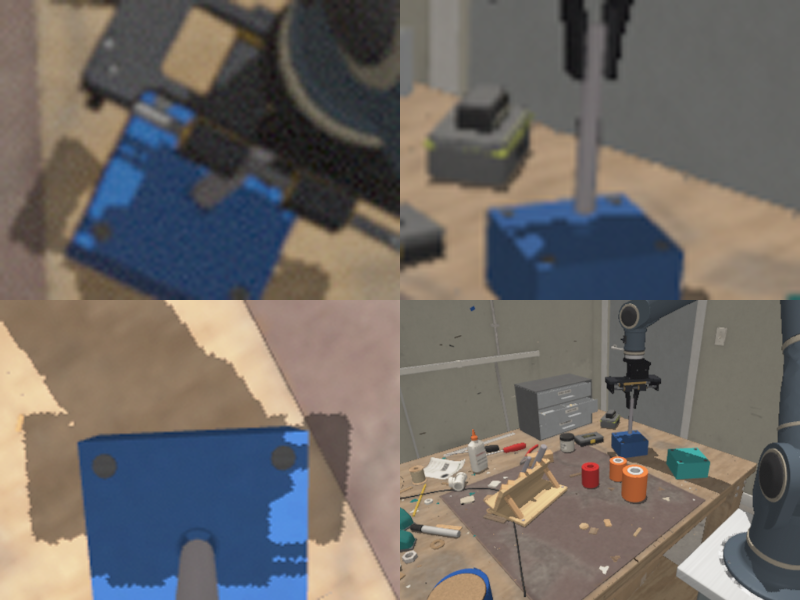

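Top-left shows the foot near the hole's position. The wrist crop shows the foot at about (198,542) with the hole's far rim just beyond it. I'll measure pin axis versus hole in each camera.

```bash
cat > rel.py <<'E'
from h import *
from m import ray
from scipy.optimize import least_squares
def pinfit(c,x0,zlo,zhi):
    W=pts(c);h=cv2.cvtColor(c["frame"],cv2.COLOR_BGR2HSV)
    m=(h[...,1]<90)&(W[...,2]>zlo)&(W[...,2]<zhi)&(np.hypot(W[...,0]-x0[0],W[...,1]-x0[1])<.016)
    Q=W[m]
    if len(Q)<15: return None
    zr=.07
    def f(p):
        d=np.array([p[0],p[1],1]);d/=np.linalg.norm(d);v=Q-np.array([p[2],p[3],zr]);return np.linalg.norm(v-np.outer(v@d,d),axis=1)-.008
    p=least_squares(f,[0,0,*x0],loss="soft_l1",f_scale=.001).x
    return len(Q),p.round(4),np.std(f(p)).round(5)
def block(c,um=0):
    W=pts(c);h=cv2.cvtColor(c["frame"],cv2.COLOR_BGR2HSV)
    k=(h[...,0]>100)&(h[...,0]<125)&(h[...,1]>110)&(abs(W[...,2]-.06)<.007)&(np.hypot(W[...,0]-.612,W[...,1]+.21)<.1)
    return cv2.minAreaRect(W[k][:,:2].astype(np.float32)*1000),np.median(W[k][:,2])
E
python3 - <<'E'
from rel import *
cs=pickle.load(open("c3.pkl","rb"));c0=pickle.load(open("c0.pkl","rb"));w1=pickle.load(open("w1.pkl","rb"))
for n in cs: print(n,pinfit(cs[n],(.6125,-.2095),.078,.135),"now",block(cs[n]))
for n in c0: print(n,"before",block(c0[n]))
print("w1",block(w1))
# hole in scene view before
c=c0["scene"];K=c["intrinsics"];p=c["R"]@[.612,-.2095,.06]+c["t"];u=K[0,0]*p[0]/p[2]+K[0,2];v=K[1,1]*p[1]/p[2]+K[1,2]
g=c["frame"][...,0].astype(int);x0,y0=int(u)-9,int(v)-5;s=g[y0:y0+11,x0:x0+19];print(u,v);m=s<.8*np.median(s)
n,l,st,ce=cv2.connectedComponentsWithStats(m.astype(np.uint8))
for i in range(1,n): print(st[i],ray(c,ce[i]+[x0,y0],.06))
E
```

```text
top (41, array([-0.006 , -0.0071,  0.611 , -0.2094]), np.float64(0.00037)) now (((606.1646118164062, -206.3626251220703), (108.8447036743164, 98.86088562011719), 62.36800765991211), np.float64(0.059166762802582026))
scene (92, array([-0.0117, -0.0065,  0.6148, -0.2077]), np.float64(0.00148)) now (((611.0563354492188, -204.61520385742188), (110.45436096191406, 110.02918243408203), 64.1312026977539), np.float64(0.06148760918497524))
wrist (308, array([-4.800e-03,  2.000e-04,  6.130e-01, -2.092e-01]), np.float64(0.00016)) now (((613.0067749023438, -209.34866333007812), (109.39327239990234, 109.29047393798828), 62.6349983215332), np.float64(0.06202726585686788))
scene before (((609.757568359375, -203.7334747314453), (109.8138427734375, 106.63297271728516), 63.311519622802734), np.float64(0.06148686173945105))
top before (((610.447509765625, -208.79148864746094), (108.99768829345703, 108.58595275878906), 62.39351272583008), np.float64(0.05923270283457917))
w1 (((613.3133544921875, -209.48983764648438), (109.19566345214844, 109.317626953125), 62.71658706665039), np.float64(0.06191440604488297))
294.08501840506887 174.86910289835978
[6 5 6 2 8] [ 0.6143179  -0.20833786  0.06      ]
```

Pin and hole agree within 0.6 mm in both cameras and the tilt is under 0.5°, so I insert with force monitoring.

Run:
```python
from rel import *
o=observe();f0=o["wrist_force"];cmd=np.array([.612,-.2095,.175])
for k in range(14):
    cmd[2]-=.005; movel(cmd,None,.05)
    o=observe();f=o["wrist_force"]-f0;print(round(o["time_s"],2),o["ee_pos"].round(4),f.round(1),round(o["finger_gap"],4))
    if f[2]>12 or np.hypot(f[0],f[1])>12: break
```

```text
11.28 [ 0.6116 -0.2096  0.1694] [-0.7  0.   1.1] 0.0148
11.53 [ 0.6117 -0.2095  0.1644] [-1.1 -0.1 -0.6] 0.015
11.78 [ 0.612  -0.2095  0.1596] [-1.4 -0.6  1.1] 0.0148
12.03 [ 0.612  -0.2095  0.1546] [-0.  -0.3  0. ] 0.0148
12.28 [ 0.612  -0.2095  0.1496] [-1.3 -0.9  0.3] 0.0149
12.53 [ 0.6119 -0.2095  0.1446] [0.4 0.5 0.6] 0.0149
12.78 [ 0.6119 -0.2095  0.1396] [-0.6 -0.5 -0.6] 0.0148
13.03 [ 0.6119 -0.2095  0.1346] [ 0.3 -0.4 -0.3] 0.0151
13.28 [ 0.6119 -0.2096  0.1296] [ 0.  -0.6 -0.5] 0.015
13.53 [ 0.6119 -0.2096  0.1246] [ 0.2 -1.2 -0.1] 0.0151
13.78 [ 0.6119 -0.2095  0.1196] [ 1.1 -0.4 -0.9] 0.0152
14.03 [ 0.6119 -0.2095  0.1146] [ 0.3 -0.5 -0.7] 0.0146
14.28 [ 0.613  -0.2095  0.1118] [-0.5 -1.1  8. ] 0.0147
14.53 [ 0.6157 -0.21    0.1114] [-3.7 -1.  26.9] 0.0149
```

Bottomed at TCP z 0.112, as expected for a pin fully home. Release, retreat and fetch the roller.

```bash
cat > rol.py <<'E'
from rel import *
def go(p,angs,lo=None):
    j=observe()["joints"];best=None
    for a in angs:
        s=solve_ik(p,down(np.deg2rad(a)))
        if s is not None:
            d=abs(np.array(s)-j).max()
            if best is None or d<best[0]: best=(d,a)
    print("yaw",best);reach(p,down(np.deg2rad(best[1])));return best[1]
def align(p,rate=.1,n=2):   # line with steady-state correction
    p=np.array(p,float);c=p.copy()
    for _ in range(n):
        movel(c,None,rate);pause(.15);e=p-observe()["ee_pos"];c=c+e
    return observe()["ee_pos"]
E
python3 - <<'E'
from rol import *
movel([.612,-.2095,.114],None,.05)
command_gripper(.03);o=observe();print(o["wrist_force"],o["ee_pos"])
movel([.612,-.2095,.24],None,.15)
command_gripper(.087)
a=go([.5055,-.0288,.17],[45,225,30,60,210,240])
c={"top":capture("top"),"scene":capture("scene"),"wrist":wrist()};pickle.dump(c,open("c4.pkl","wb"))
cv2.imwrite("pics/c4.png",np.hstack([cv2.resize(c[n]["frame"],(400,300)) for n in("scene","wrist")]))
for n in("top","scene"): print(n,pinfit(c[n],(.6125,-.2095),.07,.14))
W=pts(c["wrist"]);h=cv2.cvtColor(c["wrist"]["frame"],cv2.COLOR_BGR2HSV)
K=(h[...,0]>5)&(h[...,0]<25)&(h[...,1]>120)&(abs(W[...,2]-.066)<.006)&(np.hypot(W[...,0]-.5055,W[...,1]+.0288)<.04)
P=W[K];print("roller",len(P),cv2.minEnclosingCircle((P[:,:2]*1000).astype(np.float32)) if len(P) else 0)
print(observe()["time_s"],observe()["ee_pos"])
E
```

```text
[ 0.32633677  0.16295649 -0.081772  ] [ 0.61191364 -0.20944576  0.11394194]
yaw (np.float64(0.6135338107038979), 210)
top (51, array([-9.00e-04, -1.00e-04,  6.11e-01, -2.10e-01]), np.float64(0.00032))
scene (115, array([-0.0139,  0.0024,  0.6151, -0.2081]), np.float64(0.00166))
roller 1523 ((505.5347900390625, -27.582942962646484), 27.83502197265625)
18.6417 [ 0.50683603 -0.03009142  0.17038968]
```

View pics/c4.png

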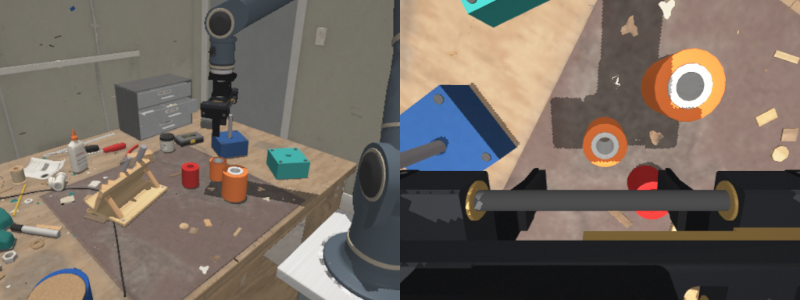

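The pin stands upright in the block (wrist picture at about (430,150)). The roller is at (605,145), measured at (0.5055, -0.028) with radius 27.8 mm, as specified.

Run:
```python
from rol import *
align([.5055,-.028,.08],.12,1);print(align([.5055,-.028,.035],.1,2))
o=observe();print(o["wrist_force"])
command_gripper(.03,35)
o=observe();print(o["finger_gap"],o["grasp_force"],o["wrist_force"],o["ee_pos"])
movel([.5055,-.028,.25],None,.15)
o=observe();print(o["time_s"],o["finger_gap"],o["grasp_force"],o["wrist_force"])
a=go([.612,-.2097,.26],[0,30,60,90,120,150,180,210,240,270,300,330])
print(align([.612,-.2097,.235],.1,2))
c={"top":capture("top"),"scene":capture("scene"),"wrist":wrist()};pickle.dump(c,open("c5.pkl","wb"))
cv2.imwrite("pics/c5.png",np.hstack([cv2.resize(c["scene"]["frame"][60:204,220:412],(400,300)),cv2.resize(c["wrist"]["frame"],(400,300))]))
for n in("top","scene","wrist"):
    print(n,"pin",pinfit(c[n],(.6125,-.2095),.07,.14))
    W=pts(c[n]);h=cv2.cvtColor(c[n]["frame"],cv2.COLOR_BGR2HSV)
    K=(h[...,0]>3)&(h[...,0]<25)&(h[...,1]>120)&(np.hypot(W[...,0]-.612,W[...,1]+.21)<.045)&(W[...,2]>.16)&(W[...,2]<.3)
    Q=W[K]
    if len(Q)>30:
        zt=np.percentile(Q[:,2],[2,98]);S=Q[(Q[:,2]>zt[0]+.006)&(Q[:,2]<zt[1]-.006)]
        r=least_squares(lambda p:np.hypot(S[:,0]-p[0],S[:,1]-p[1])-.028,[.612,-.21],loss="soft_l1",f_scale=.001)
        print("   roller z",zt,len(S),r.x,np.std(r.fun))
print(observe()["time_s"])
```

```text
[ 0.50501496 -0.02819073  0.03451466]
[-0.18357204  0.01067719  0.60014776]
0.054969932867336674 34.999743368753116 [-0.14079571 -0.10684263  0.24899015] [ 0.50489174 -0.02804748  0.0343723 ]
23.0833 0.05478510094876385 34.99965584705933 [ 0.05309365  0.33034906 -1.49619836]
yaw (np.float64(0.3263356250061722), 180)
[ 0.61170947 -0.2100352   0.23436631]
top pin (40, array([-0.0008,  0.0093,  0.611 , -0.2103]), np.float64(0.00034))
   roller z [0.20593605 0.26590592] 66 [ 0.61121608 -0.21105975] 0.00046196085645431857
scene pin (115, array([ 0.0065, -0.0139,  0.6141, -0.2075]), np.float64(0.00178))
   roller z [0.20505432 0.26631143] 290 [ 0.61470181 -0.20936142] 0.0020863896384850263
wrist pin (103, array([-5.700e-03,  5.000e-04,  6.134e-01, -2.092e-01]), np.float64(0.00015))
   roller z [0.21104316 0.26796188] 1588 [ 0.613252   -0.21020539] 0.00019843037459471525
25.0333
```

View pics/c5.png

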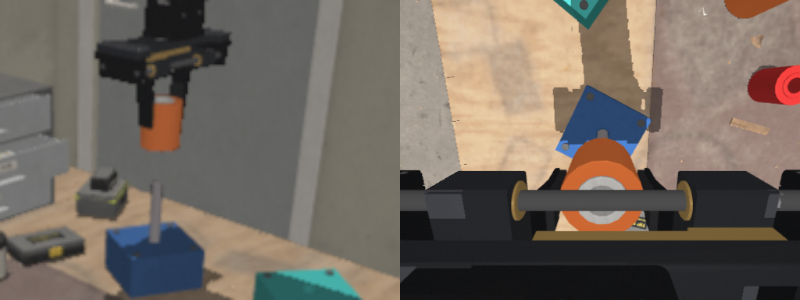

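The roller hangs over the pin. Relative offset is about 1 mm in y, with 3 mm clearance. I correct it and lower under force watch.

Run:
```python
from rol import *
print(align([.6118,-.209,.21],.1,2))
o=observe();f0=o["wrist_force"];cmd=np.array([.6118,-.209,.21]);cmd+=cmd-o["ee_pos"]
while cmd[2]>.085:
    cmd[2]-=.008 if cmd[2]>.107 else .003
    movel(cmd,None,.07);o=observe();f=o["wrist_force"]-f0
    if f[2]>6 or np.hypot(*f[:2])>8 or cmd[2]<.105: print(o["ee_pos"].round(4),f.round(1),round(o["finger_gap"],4))
    if f[2]>8 or np.hypot(*f[:2])>10: break
print(o["time_s"])
```

```text
[ 0.61144162 -0.20908293  0.20961126]
[ 0.6121 -0.2089  0.1033] [ 1.7 -0.8 -0. ] 0.0545
[ 0.612  -0.2089  0.1002] [1.3 0.1 0.7] 0.0543
[ 0.612  -0.2089  0.0971] [ 0.5 -0.2 -0.5] 0.0549
[ 0.6124 -0.2089  0.0944] [ 2.1 -0.6  0.3] 0.0551
[ 0.6125 -0.2089  0.0944] [-4.8 -0.6 16. ] 0.0549
30.675
```

Contact at TCP z 0.0944, which matches the roller flat on the block. Release, retreat and check.

Run:
```python
from rol import *
movel([.612,-.2089,.0955],None,.05)
command_gripper(.087);print(observe()["wrist_force"])
movel([.612,-.2089,.27],None,.12);p=observe()["ee_pos"]
reach([.5,-.25,.32],observe()["ee_rot"]);pause(.3)
c={"top":capture("top"),"scene":capture("scene"),"wrist":wrist()}
cv2.imwrite("pics/c6.png",np.vstack([np.hstack([cv2.resize(c["scene"]["frame"][60:252,100:356],(400,300)),cv2.resize(c["top"]["frame"],(400,300))]),np.hstack([cv2.resize(c["wrist"]["frame"],(400,300)),cv2.resize(c["scene"]["frame"],(400,300))])]))
for n in("scene","wrist"):
    W=pts(c[n]);h=cv2.cvtColor(c[n]["frame"],cv2.COLOR_BGR2HSV);near=np.hypot(W[...,0]-.6125,W[...,1]+.2095)
    K=(h[...,0]>3)&(h[...,0]<25)&(h[...,1]>120)&(near<.045)&(W[...,2]>.062)
    print(n,"tyre z",np.percentile(W[K][:,2],[2,50,98]) if K.any() else None,"pin top",np.percentile(W[(near<.014)&(W[...,2]>.135)][:,2],[50,95]) if ((near<.014)&(W[...,2]>.135)).any() else None)
o=observe();print(o["time_s"],o["wrist_force"])
```

```text
[ 0.41672936 -0.04953718 -0.43409361]
scene tyre z [0.06438551 0.09948349 0.12751842] pin top [0.14393791 0.15206121]
wrist tyre z [0.06661148 0.11171376 0.12820679] pin top None
34.4083 [-0.31468594  0.38108609  0.5893266 ]
```

View pics/c6.png

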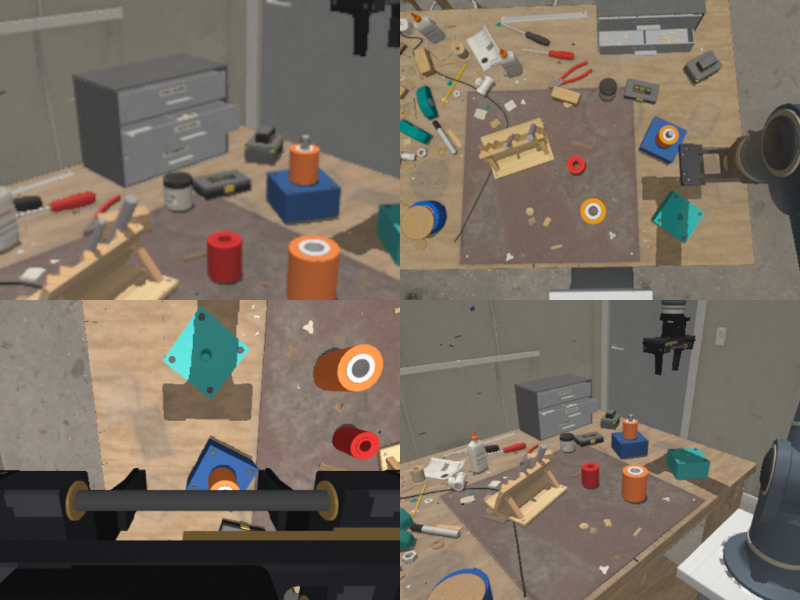

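The picture shows the roller flat on the blue block at (305,165), tyre top at 0.127 m, with the pin top standing out at 0.15 m. The thin and thick pins are still in the rack and the bystanders are undisturbed.

```bash
python3 -c "
from rig import *
print(sign_off())"
```

```text
the job is handed in; nothing more can be done
None
```

Job done and handed in at about 34 s: the 16 mm pin stands fully home in the blue block, and the small orange roller sits flat on the block over it.

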